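# Unhook the handwheel pendant from its lipped cradle

### The job

Take the machine's handset with the round handwheel out of its cradle: its tail is hooked under the keeper at the robot's end, so keep the tail down, lift the far end until it tilts clear of the retaining lip, and only then draw it out, away from the robot. Lay it flat, wheel up, on the middle of the black rubber pad without dropping it, and leave the other handset, the one with a screen and keys, in its own cradle.

Things in the scene. Friction and masses are not known exactly. Their poses are not given: they have to be found in the camera images.
- pendant_mid (a point): Handset with a round handwheel (42 mm wide, 18 mm high with its peg, 20 mm to +x of the point). Dark grey body 120 x 56 x 36 mm, 0.26 kg, plain long sides free to pinch from above. Point: centre of the body, 18 mm above its underside; x along its length to the lip end, z out of its face. From the -x end a flat tail, flush below, 36 mm wide, 6 thick, 36 long, its last 5 mm turned up to 14 mm: a hook.
- cradle: Its fixed cradle. Origin: on the bench under the seated handset's centre; x to the lip, away from the robot. Seat 22 mm up, 50 wide, sides open; foot 208 x 96 x 6. Lip x 63-69 mm, 30 above seat. Keeper bar x -86 to -76, 24-31 above seat; the hook is behind it (3-4 mm play). Raised, the tail catches. Tail tip (96 mm from point) down on the seat: 11 deg clears the lip, 18 is free, 25 mm along +x unhooks.
- pad: Black rubber rest pad, 240 x 170 mm, 6 mm thick, fixed to the bench. Origin at the centre of its underside; x along its length.
- tester_mid (a point): The other handset, to be left alone: same body and tail, but with a flat screen and nine keys instead of a handwheel, in an identical cradle of its own. The point is its centre, 18 mm above its underside; axes as for the first handset.
Mind the look-alikes: they are no part of the job. What is shaped like the part that bears pendant_mid but brown or orange is not meant.

How it is judged:
On the way:
1. the pendant's lip end is tilted up while its tail is still under the keeper (angle between pendant_mid's own z axis and vertical above 0.08 rad and x of pendant_mid in the frame of cradle below 0.015 m and horizontal distance between pendant_mid and cradle below 0.03 m and height (world z) of pendant_mid below 0.1 m).
At the end, for the whole second after the job is handed in: The pendant lies flat on the black rubber pad, wheel up (within 10 degrees of level), at rest, its centre within 45 mm of the pad's centre, pointing either way; the other handset is still in its cradle, within 12 mm of where it was (horizontal distance between pendant_mid and pad below 0.045 m and z of pendant_mid in the frame of pad between 0.018 and 0.03 m and angle between pendant_mid's own z axis and vertical below 0.18 rad and linear speed of pendant below 0.02 m/s and distance of tester_mid from where it was at the start of the episode below 0.012 m); the robot touches nothing.
It fails at once if the pendant is dropped (falls out of the fingers at more than 0.9 m/s, about 40 mm of fall) (linear speed of pendant above 0.9 m/s and contact force between the fingers and pendant below 0.1 N).
It fails at once if the other handset is pushed or lifted more than 15 mm from its place (distance of tester_mid from where it was at the start of the episode above 0.015 m).
It also fails if it takes over 40 s, if anything falls off the work surface, if the arm or the gripper's body presses on something with over 40 N, if the wrist force passes 120 N, or if a joint passes its speed limit or range.

### The arm

A 7-joint arm with a two-finger parallel gripper is mounted at the origin on the work surface. World frame = base frame: x ahead of the robot, y to its left, z up, the work surface at z = 0. Lengths are in m, angles in rad, forces in N, time in s.
With the tool pointing down it reaches from about 0.4 to 0.85 m from the base axis. Payload 10.4 kg.
Tool frame: the origin (TCP) lies at the very end of the fingers, on their centre line; the grasp point (between the pads) lies 19 mm behind it; z points along the fingers, y is the line along which they close (so a half turn about z gives the same grasp; the last joint's range is limited). The gripper opens to 87 mm and grips with 3 to 60 N. Pads are 19 mm wide; open, the fingers measure 117 mm over their backs; the gripper's body (75 mm by 190 mm) begins 51 mm behind the grasp point.
Start: joints at [1.194, 0.332, -0.065, 1.46, 0.022, 1.35, -0.088], TCP at [0.217, -0.586, 0.223] pointing down, gripper open.
Joint ranges: [-2.6, 2.6], [-0.5, 2.12], [-1.47, 1.34], [0.16, 2.42], [-1.27, 4.41], [0.06, 2.06], [-2.6, 2.6]. Speed limits (rad/s): [2.22, 2.22, 2.79, 2.79, 3.14, 3.14, 3.14].

### API

Orientations are given as a unit quaternion [x, y, z, w].
In Python, from bench import * gives the robot as it stands.
- The arm moves only by the tool step_arm, never from a script. Its arguments are lists of equal length, an entry for each row: "delta_pos": the shift along the world's x, y, z in units of 25 mm (1.0 is 25 mm), a list of three; "turn": the turn about the world's z in units of 0.12 rad (1.0 is 0.12 rad). In form: {"delta_pos": [[tx, ty, tz], ...], "turn": [turn, ...]}. A call has 1 to 12 rows; each row shifts and turns the commanded pose from where the row before left it; what a row does not reach is not made up. A row lasts 1/10 s, in which the tool goes at most 50 mm and 8.59 degrees, less where a joint would pass 70% of its speed; a pose out of reach is approached as far as the arm can. A call with a number of a shift or a turn outside -1 to 1 is refused whole. A call with a gripper value outside its range is refused whole. "grip" is the closure, from 0 (fully open) to 1 (shut), set as the call begins (left out, the last holds). The fingers move at their own pace and stop on an object; "newtons" is the grip in N (left out, the last holds). Time passes only in rows, so rows that do not move let the fingers close. It gives the time, the measured TCP pose, the force, the opening and the grip force at its end, in the units of the state.
- read_state(): the state, without advancing time (a new reading comes with each control period).
- camera(name): name is "scene" or "top" or "wrist"; returns a dict with "image" (384x512x3 uint8, red, green, blue), "z_map" (384x512 float32, m along the optical axis (not along the pixel's ray), 0 where there is no reading), "mtx" (3x3 intrinsics, pixels), "view" (4x4, takes a point from world to camera coordinates). Camera axes: x right, y up, looking along -z (the intrinsics and any distortion apply to the point x, -y, -z); pixel columns grow to the right and rows downward; lengths in m; the calibration is good to about 2 mm. A picture is of the moment at which its call begins.
- close_job(): hands the job in; it is judged then, once.
The state is a dict: "time": time; "joint_positions": joint angles; "joint_vel": joint speeds; "joint_torque": joint torques, N m; "ee_pos": TCP position; "eef_rot": TCP orientation; "ft_force": force on the tool from outside, world axes, zero at the start; "torque": the same for the moment, N m; "width": finger opening in m; "grip_force": force on a finger pad.
Only numpy, scipy, OpenCV 4.12 (cv2) and the standard library are available. Lean on these libraries where they do the work, as an engineer would, in place of code of your own. Each camera call takes 0.05 s, during which the arm holds its last target. There are 200 camera calls.

## Working session

There is one attempt and no reset: what is moved stays moved. The work goes in short steps, Python scripts to look and compute and a tool call to move; the robot and the scene stay as the last step left them, time stands still between calls to the robot, and variables do not carry over. Pictures are saved under pics/ and viewed, at most 10 in all, crops included, and the job is handed in when it is done.

Besides the shell and the picture viewer there is one more tool, called after "Emit:" by a JSON object that holds its "method" and its "body", one argument or row to a line. step_arm: Moves the arm, as the interface text tells. Shifts and turns lie within -1 to 1; 1 stands for 25 mm of shift or 0.12 rad of turn. Its arguments: {"type":"object","properties":{"delta_pos":{"type":"array"},"turn":{"type":"array"},"grip":{"type":"number"},"newtons":{"type":"number"}},"required":["delta_pos","turn"]}

```bash
mkdir -p pics; cat > h.py <<'E'
from bench import *
import numpy as np, cv2
def save(n,f,crop=None,s=1):
    c=camera(n); im=c["image"][:,:,::-1]
    np.savez("pics/"+f+".npz",**{k:c[k] for k in("image","z_map","mtx","view")})
    if crop: u0,v0,u1,v1=crop; im=im[v0:v1,u0:u1]
    cv2.imwrite("pics/"+f+".png",cv2.resize(im,None,fx=s,fy=s,interpolation=cv2.INTER_CUBIC)); return c
def pt(c,u,v,r=1):
    z=c["z_map"][v-r:v+r+1,u-r:u+r+1]; d=np.median(z[z>0]); K=c["mtx"]
    p=np.array([(u-K[0,2])/K[0,0]*d,-(v-K[1,2])/K[1,1]*d,-d,1])
    return (np.linalg.inv(c["view"])@p)[:3]
E
python3 - <<'E'
from h import *
save("top","top1",None,1.5); save("scene","sc1",None,1.5); print(read_state())
E
```

```text
{'time': 0.1, 'joint_positions': array([ 1.19436606,  0.33280572, -0.06469312,  1.46083221,  0.02163135,
        1.34995671, -0.08849063]), 'joint_vel': array([ 0.00138671, -0.00028026,  0.00027394, -0.00286695, -0.00138289,
        0.00119839, -0.00058163]), 'joint_torque': array([ 1.35748938e-03, -6.24550009e+01,  2.46192893e-02, -3.90719032e+01,
       -6.16298849e-02,  3.66801862e-02,  1.72064978e-05]), 'ee_pos': array([ 0.21641709, -0.58595677,  0.22184736]), 'eef_rot': array([ 9.84388579e-01,  1.76007666e-01, -1.60570829e-04, -6.32809973e-04]), 'ft_force': array([ 0.87558888, -0.02512449, -0.85500169]), 'torque': array([-0.02143307,  0.01083553, -0.00888491]), 'grip_force': 0.0, 'width': 0.08706936972107121}
```

View pics/top1.png

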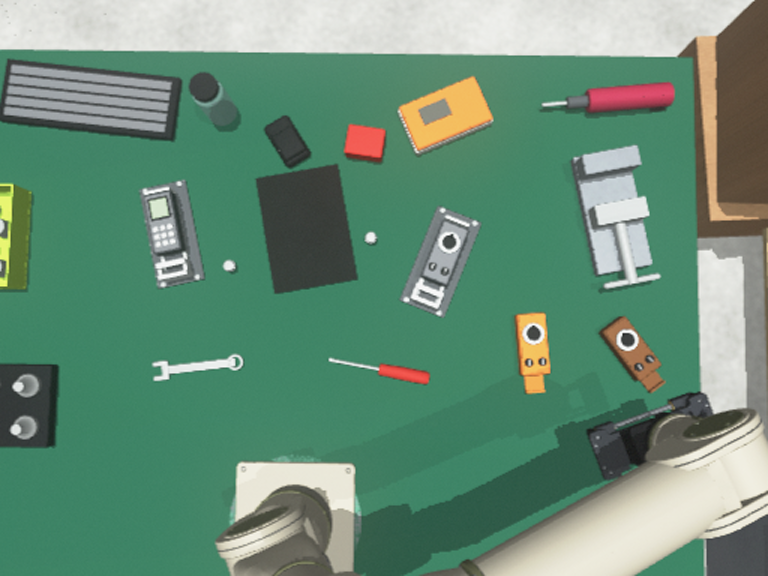

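View pics/sc1.png

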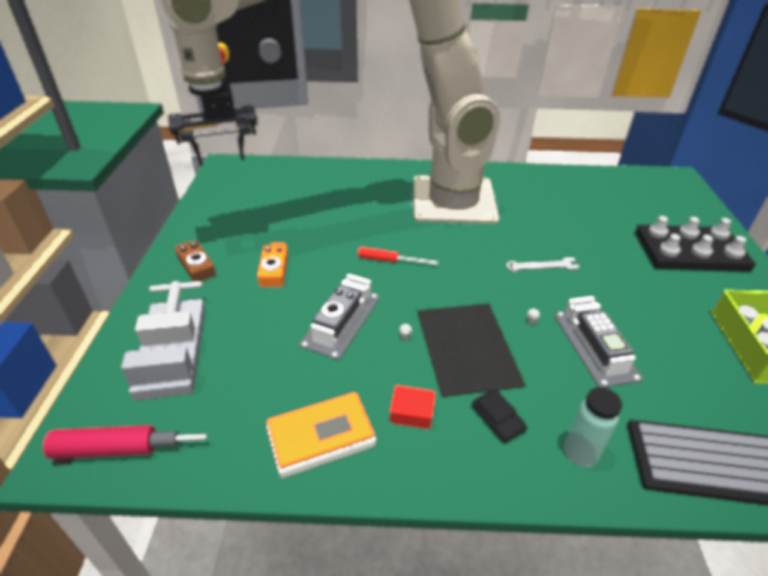

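Candidates in the top picture (at 1.5x):
- Grey handset with a wheel, in its cradle: (447,245).
- Orange look-alike: (533,345).
- Brown look-alike: (630,345).
- Tester with keys, in its cradle: (163,225).

I choose the grey one at (447,245). The pad is at (307,229).

```bash
python3 - <<'E'
from h import *
c=save("top","top2",(255,125,335,220),6)
for n,u,v in [("padBL",184,193),("padBR",237,185),("padTR",225,112),("padTL",173,120),("padmid",205,153),("bench",250,205)]: print(n,pt(c,u,v).round(4))
print(c["mtx"])
E
```

```text
padBL [0.4572 0.0491 0.0064]
padBR [ 0.4834 -0.11    0.0085]
padTR [ 0.7066 -0.0691  0.007 ]
padTL [0.6794 0.0887 0.008 ]
padmid [ 0.5797 -0.011   0.0056]
bench [ 0.4243 -0.1498 -0.0013]
[[470.35919407   0.         260.11808409]
 [  0.         470.35919407 189.3256631 ]
 [  0.           0.           1.        ]]
```

View pics/top2.png

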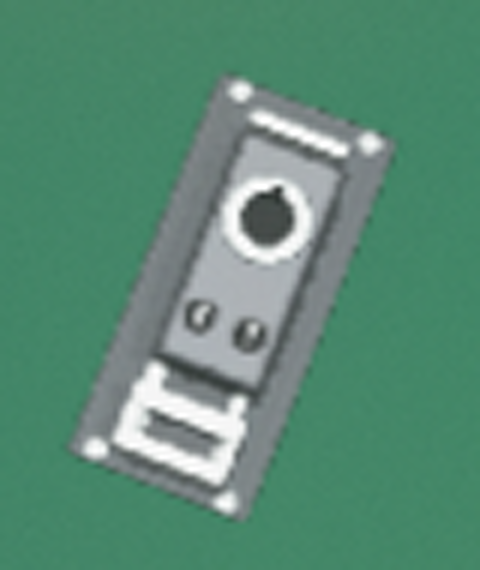

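The crop shows the grey face with a white-rimmed handwheel at crop (266,215). The keeper is at (180,430), and the lip at (300,132) is on the far side. The foot corners are (228,73), (394,145), (243,520) and (70,448). This is the right one.

```bash
cat >> h.py <<'E'
def ray(c,u,v,z):
    K=c["mtx"]; T=np.linalg.inv(c["view"]); d=T[:3,:3]@np.array([(u-K[0,2])/K[0,0],-(v-K[1,2])/K[1,1],-1]); o=T[:3,3]
    return o+d*(z-o[2])/d[2]
E
python3 - <<'E'
from h import *
c=dict(np.load("pics/top2.npz"))
def R(L,z,s=6,o=(255,125)): return np.array([ray(c,u/s+o[0]-.4,v/s+o[1]-.4,z) for u,v in L])
def rep(n,p):
    print(n,"mid",p.mean(0).round(4),"len",np.linalg.norm(p[0]-p[3]).round(4),"wid",np.linalg.norm(p[0]-p[1]).round(4),"yaw",np.arctan2(*((p[0]+p[1]-p[2]-p[3])[[1,0]])).round(4))
rep("foot",R([(228,73),(394,145),(243,520),(70,448)],.006))
rep("body",R([(250,135),(345,172),(262,392),(162,355)],.058))
print("wheel",R([(266,215)],.076).round(4), "facez",pt(c,255+230//6,125+285//6))
rep("pad",np.array([ray(c,u/1.5,v/1.5,.006) for u,v in [(257,179),(339,166),(357,278),(275,293)]]))
s=read_state(); q=s["eef_rot"]
from scipy.spatial.transform import Rotation as Ro
print(Ro.from_quat(q).as_matrix().round(3))
E
```

```text
foot mid [ 0.5199 -0.2799  0.006 ] len 0.2062 wid 0.0913 yaw -0.379
body mid [ 0.5296 -0.2865  0.058 ] len 0.1158 wid 0.0495 yaw -0.3592
wheel [[ 0.5505 -0.2904  0.076 ]] facez [ 0.51907597 -0.27481383  0.05761023]
pad mid [ 0.5814 -0.0099  0.006 ] len 0.2357 wid 0.1687 yaw 0.1809
[[ 0.938  0.346 -0.   ]
 [ 0.346 -0.938  0.001]
 [-0.    -0.001 -1.   ]]
```

Emit:
{"method": "step_arm", "body": {
  "delta_pos": [
    [1,0.8,0],
    [1,0.8,0],
    [1,0.8,0],
    [1,0.8,0],
    [1,0.8,0],
    [1,0.8,0],
    [1,0.8,0],
    [1,0.8,0],
    [1,0.8,0],
    [1,0.8,0],
    [1,0.8,0],
    [1,0.8,0]
  ],
  "turn": [-0.5,-0.5,-0.5,-0.5,-0.5,-0.5,-0.5,-0.5,-0.5,-0.5,-0.5,-0.5],
  "grip": 0
}}

```text
time: 1.35
ee_pos: [0.5173, -0.3454, 0.2223]
eef_rot: [0.983, -0.183, -0.0, -0.0]
ft_force: [0.4, -1.1, 0.1]
width: 0.0872
grip_force: 0.0
```

Emit:
{"method": "step_arm", "body": {
  "delta_pos": [
    [1,0.9,-0.8],
    [1,0.9,-0.8],
    [0.16,0,-0.8],
    [0,0,-0.8],
    [0,0,0],
    [0,0,0]
  ],
  "turn": [-0.07,0,0,0,0,0]
}}

```text
time: 1.95
ee_pos: [0.5703, -0.3015, 0.1428]
eef_rot: [0.982, -0.186, -0.0, -0.0]
ft_force: [0.7, 0.3, 0.1]
width: 0.0873
grip_force: 0.0
```

```bash
python3 - <<'E'
from h import *
from scipy.spatial.transform import Rotation as Ro
save("wrist","w1",None,1.5); s=read_state(); print(s["time"],s["ee_pos"],s["ft_force"],Ro.from_quat(s["eef_rot"]).as_matrix()[:,0])
E
```

```text
2.0 [ 0.57075278 -0.30173509  0.14362125] [-0.52327777 -0.36123454  1.2751605 ] [ 0.93048301 -0.36633374  0.00097601]
```

View pics/w1.png

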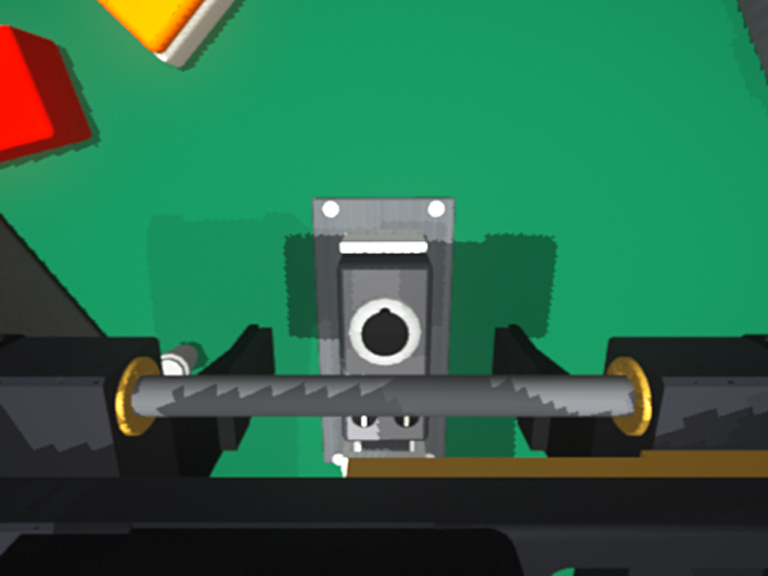

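The wheel is at (385,331), the lip bar at (384,247), and the front body edge runs from (341,257) to (432,257). The handset is centred between the fingers and aligned with them. I'll check the positions numerically.

```bash
python3 - <<'E'
from h import *
c=dict(np.load("pics/w1.npz")); o=np.array([.5705,-.3015]); u=np.array([.9305,-.3663]); v=np.array([.3663,.9305])
for n,x,y,z in [("wheel",385,331,.076),("lip",384,247,.052),("faceL",342,268,.058),("faceR",428,268,.058),("bodyBL",345,438,.058)]:
    p=ray(c,x/1.5,y/1.5,z); q=pt(c,round(x/1.5),round(y/1.5)); print(n,p.round(4),"along",((p[:2]-o)@u).round(4),"across",((p[:2]-o)@v).round(4),"depthpt",q.round(4))
E
```

```text
wheel [ 0.5526 -0.297   0.076 ] along -0.0183 across -0.0024 depthpt [ 0.5488 -0.2958  0.067 ]
lip [ 0.5921 -0.312   0.052 ] along 0.0239 across -0.0018 depthpt [ 0.5918 -0.3119  0.052 ]
faceL [ 0.5907 -0.2856  0.058 ] along 0.013 across 0.0222 depthpt [ 0.5903 -0.2854  0.0573]
faceR [ 0.5727 -0.3314  0.058 ] along 0.013 across -0.027 depthpt [ 0.5723 -0.331   0.0573]
bodyBL [ 0.4865 -0.2437  0.058 ] along -0.0993 across 0.023 depthpt [ 0.4852 -0.2429  0.0559]
```

Emit:
{"method": "step_arm", "body": {
  "delta_pos": [
    [-0.03,-0.08,-0.8],
    [0,0,-0.8],
    [0,0,-0.8],
    [0,0,-0.8],
    [0,0,-0.7],
    [0,0,-0.7],
    [0,0,0],
    [0,0,0]
  ],
  "turn": [0,0,0,0,0,0,0,0]
}}

```text
time: 2.8
ee_pos: [0.5703, -0.3038, 0.0289]
eef_rot: [0.982, -0.186, 0.001, 0.0]
ft_force: [1.7, -0.9, 0.1]
width: 0.0871
grip_force: 0.0
```

Emit:
{"method": "step_arm", "body": {
  "delta_pos": [
    [0,0,0],
    [0,0,0],
    [0,0,0],
    [0,0,0],
    [0,0,0],
    [0,0,0]
  ],
  "turn": [0,0,0,0,0,0],
  "grip": 1,
  "newtons": 12
}}

```text
time: 3.4
ee_pos: [0.57, -0.3032, 0.0278]
eef_rot: [0.983, -0.186, 0.0, 0.0]
ft_force: [-1.0, 1.3, 2.8]
width: 0.0558
grip_force: 12.0
```

Emit:
{"method": "step_arm", "body": {
  "delta_pos": [
    [-0.05,0.02,0.24],
    [-0.05,0.02,0.24],
    [-0.07,0.03,0.23],
    [-0.07,0.03,0.23],
    [0,0,0]
  ],
  "turn": [0,0,0,0,0]
}}

```text
time: 3.9
ee_pos: [0.5646, -0.3012, 0.0526]
eef_rot: [0.983, -0.186, 0.001, 0.0]
ft_force: [5.2, -1.8, -0.9]
width: 0.0556
grip_force: 12.0
```

```bash
python3 - <<'E'
from h import *
c=save("scene","sc2",(190,170,270,250),7); s=read_state(); print(s["time"],s["ee_pos"],s["ft_force"],s["torque"],s["grip_force"])
E
```

```text
3.95 [ 0.56465859 -0.30118373  0.05221293] [ 5.63843074 -2.35423311 -0.80249111] [-0.32264384 -0.98441207 -0.00857855] 11.99964439496398
```

View pics/sc2.png

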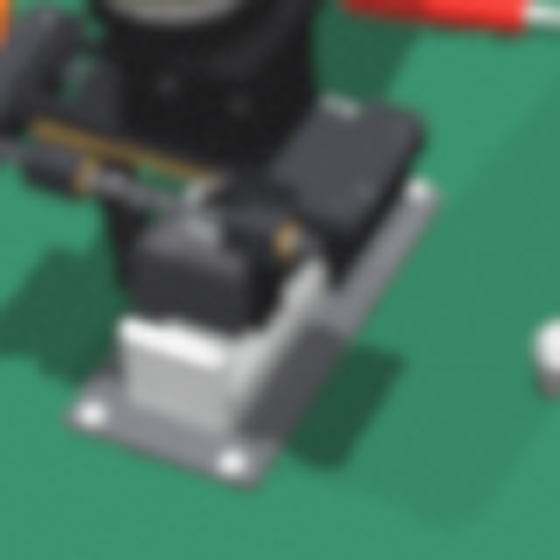

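The nose is up, with its front face at (190,270) now above the lip bar at (175,335). There is a 6 N push along the cradle axis, so I'll retract less on the next rows.

Emit:
{"method": "step_arm", "body": {
  "delta_pos": [
    [0,0,0.22],
    [-0.06,0.02,0.22],
    [-0.08,0.03,0.22],
    [-0.08,0.03,0.22],
    [0,0,0]
  ],
  "turn": [0,0,0,0,0]
}}

```text
time: 4.45
ee_pos: [0.5581, -0.2988, 0.0739]
eef_rot: [0.982, -0.186, 0.0, 0.0]
ft_force: [3.9, -2.0, -0.3]
width: 0.0558
grip_force: 12.0
```

Emit:
{"method": "step_arm", "body": {
  "delta_pos": [
    [0,0,0.2],
    [-0.05,0.02,0.15],
    [0,0,0],
    [0,0,0]
  ],
  "turn": [0,0,0,0]
}}

```text
time: 4.85
ee_pos: [0.5568, -0.2982, 0.0816]
eef_rot: [0.983, -0.186, -0.0, 0.0]
ft_force: [-0.4, -0.1, -3.1]
width: 0.0558
grip_force: 12.0
```

```bash
python3 - <<'E'
from h import *
c=save("scene","sc3",(190,160,270,240),7); s=read_state(); print(s["time"],s["ee_pos"],s["ft_force"],s["torque"],s["grip_force"])
E
```

```text
4.9 [ 0.55676302 -0.29820934  0.08151471] [-0.29525431 -0.27340011 -2.90429598] [ 0.05734398 -0.08195582 -0.04232882] 11.999961911933497
```

View pics/sc3.png

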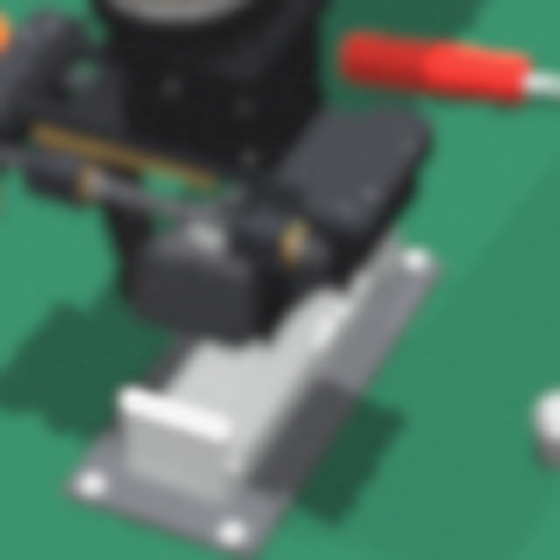

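The nose is well above the lip bar at (175,410), and the estimated tilt is about 22°. The forces are quiet. I'll draw it out along the cradle axis.

Emit:
{"method": "step_arm", "body": {
  "delta_pos": [
    [0.2,-0.08,0],
    [0.2,-0.08,0],
    [0,0,0]
  ],
  "turn": [0,0,0]
}}

```text
time: 5.2
ee_pos: [0.5678, -0.3024, 0.0816]
eef_rot: [0.983, -0.186, 0.0, -0.0]
ft_force: [-0.5, 0.5, -3.1]
width: 0.0562
grip_force: 12.0
```

Emit:
{"method": "step_arm", "body": {
  "delta_pos": [
    [0.25,-0.1,0],
    [0.25,-0.1,0],
    [0,0,0]
  ],
  "turn": [0,0,0]
}}

```text
time: 5.5
ee_pos: [0.5805, -0.3075, 0.0818]
eef_rot: [0.983, -0.186, 0.0, 0.0]
ft_force: [-0.9, 0.1, -2.8]
width: 0.0561
grip_force: 12.0
```

Emit:
{"method": "step_arm", "body": {
  "delta_pos": [
    [0.4,-0.16,0],
    [0.4,-0.16,0],
    [0.4,-0.16,0],
    [0.4,-0.16,0],
    [0,0,0]
  ],
  "turn": [0,0,0,0,0]
}}

```text
time: 6.0
ee_pos: [0.6204, -0.3234, 0.0816]
eef_rot: [0.983, -0.186, 0.0, -0.0]
ft_force: [0.1, -0.4, -2.4]
width: 0.0557
grip_force: 12.0
```

```bash
python3 - <<'E'
from h import *
c=save("scene","sc4",(160,150,280,250),5); s=read_state(); print(s["time"],s["ee_pos"],s["ft_force"],s["torque"],s["grip_force"])
E
```

```text
6.05 [ 0.61977281 -0.32322173  0.08157332] [ 0.35584897 -0.53265547 -2.67652341] [ 0.05778427 -0.10070912  0.00290555] 11.999951921752654
```

View pics/sc4.png

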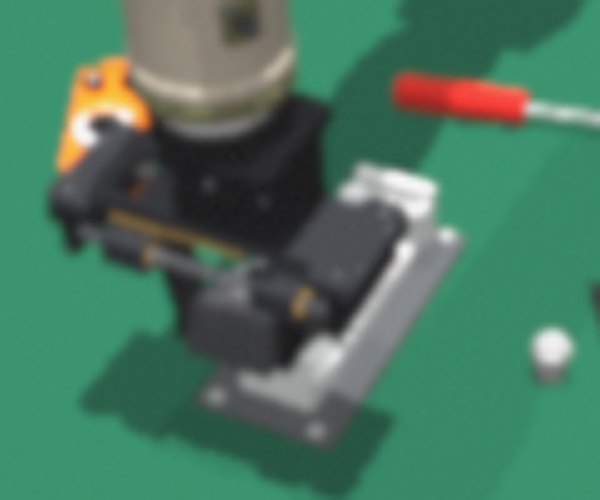

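It is unhooked: the tail is well forward of the keeper at (400,190). I'll firm up the grip, lift, and carry it to the pad.

Emit:
{"method": "step_arm", "body": {
  "delta_pos": [
    [0,0,0],
    [0,0,0],
    [0,0,0.4],
    [0,0,0.6],
    [0,0,0.7],
    [0,0,0.7],
    [0,0,0.7],
    [0,0,0.7],
    [0,0,0.5],
    [0,0.2,0.2],
    [0,0.4,0],
    [0,0.6,0]
  ],
  "turn": [0,0,0,0,0,0,0,0,0,0.1,0.2,0.3],
  "newtons": 30
}}

```text
time: 7.25
ee_pos: [0.619, -0.2926, 0.1935]
eef_rot: [0.989, -0.15, -0.001, -0.0]
ft_force: [0.0, -0.2, -3.9]
width: 0.056
grip_force: 30.0
```

Emit:
{"method": "step_arm", "body": {
  "delta_pos": [
    [-0.05,0.8,0],
    [-0.05,1,0],
    [-0.05,1,0],
    [-0.1,1,0],
    [-0.1,1,0],
    [-0.1,1,0],
    [-0.1,1,0],
    [-0.1,1,0],
    [-0.05,1,0],
    [-0.05,1,0],
    [0,0.8,0],
    [0,0.6,0]
  ],
  "turn": [0.4,0.4,0.4,0.4,0.4,0.4,0.4,0.4,0.4,0.4,0,0]
}}

```text
time: 8.45
ee_pos: [0.6007, -0.0106, 0.1944]
eef_rot: [0.996, 0.09, 0.0, -0.0]
ft_force: [-0.2, 0.3, -3.0]
width: 0.0558
grip_force: 30.0
```

Emit:
{"method": "step_arm", "body": {
  "delta_pos": [
    [0,0.3,0],
    [0,0.2,0],
    [0,0,0],
    [0,0,0]
  ],
  "turn": [0,0,0,0]
}}

```text
time: 8.85
ee_pos: [0.6009, -0.0019, 0.1942]
eef_rot: [0.996, 0.088, -0.0, 0.0]
ft_force: [-0.2, 0.2, -2.6]
width: 0.0559
grip_force: 30.0
```

```bash
python3 - <<'E'
from h import *
c=save("scene","sc5",(230,110,390,270),3.7); s=read_state(); print(s["time"],s["ee_pos"],s["ft_force"],s["torque"],s["grip_force"])
E
```

```text
8.9 [ 0.60087278 -0.00196498  0.19423679] [-0.27283722 -0.65473953 -3.70209547] [ 0.00514174 -0.08574106  0.04009206] 29.999922760762274
```

View pics/sc5.png

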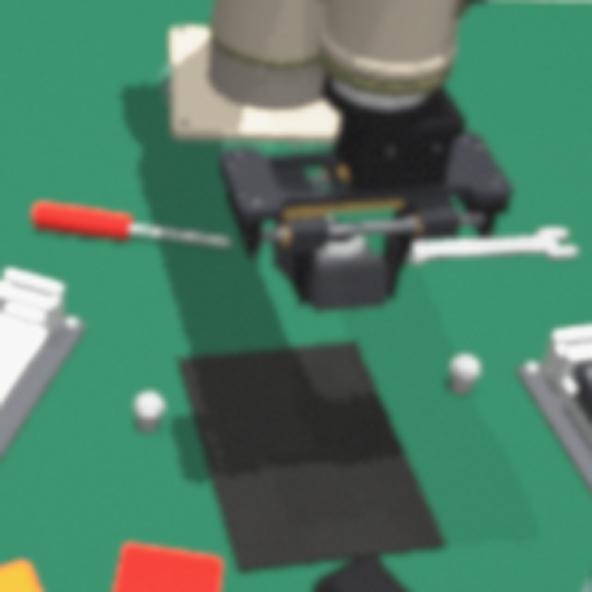

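The handset hangs nose-up at roughly 20°, with its nose at (350,280), and the pad is below. I'll lower until the tail touches.

Emit:
{"method": "step_arm", "body": {
  "delta_pos": [
    [0,0,-0.5],
    [0,0,-0.8],
    [0,0,-0.8],
    [0,0,-0.8],
    [0,0,-0.8],
    [0,0,-0.5],
    [0,0,-0.3],
    [0,0,0],
    [0,0,0]
  ],
  "turn": [0,0,0,0,0,0,0,0,0]
}}

```text
time: 9.8
ee_pos: [0.6012, -0.0008, 0.0824]
eef_rot: [0.996, 0.089, 0.0, 0.0]
ft_force: [0.3, -0.4, -3.0]
width: 0.0557
grip_force: 30.0
```

Emit:
{"method": "step_arm", "body": {
  "delta_pos": [
    [0,0,-0.12],
    [0,0,-0.12],
    [0,0,-0.12],
    [0,0,-0.12],
    [0,0,0]
  ],
  "turn": [0,0,0,0,0],
  "newtons": 12
}}

```text
time: 10.3
ee_pos: [0.6005, -0.0008, 0.0693]
eef_rot: [0.996, 0.089, -0.0, 0.0]
ft_force: [-0.7, -1.0, -3.1]
width: 0.0561
grip_force: 12.0
```

Emit:
{"method": "step_arm", "body": {
  "delta_pos": [
    [0,0,-0.1],
    [0,0,-0.1],
    [0.1,0.02,-0.2],
    [0.1,0.02,-0.2],
    [0.1,0.02,-0.2],
    [0.1,0.02,-0.2],
    [0,0,0]
  ],
  "turn": [0,0,0,0,0,0,0],
  "newtons": 10
}}

```text
time: 11.0
ee_pos: [0.6106, 0.0012, 0.0438]
eef_rot: [0.996, 0.089, -0.001, -0.0]
ft_force: [0.4, -0.7, -2.2]
width: 0.0558
grip_force: 10.0
```

Emit:
{"method": "step_arm", "body": {
  "delta_pos": [
    [0.09,0.02,-0.2],
    [0.08,0.02,-0.2],
    [0.07,0.01,-0.2],
    [0.06,0.01,-0.2],
    [0.05,0.01,-0.15],
    [0,0,0]
  ],
  "turn": [0,0,0,0,0,0]
}}

```text
time: 11.6
ee_pos: [0.6195, 0.003, 0.0204]
eef_rot: [0.996, 0.089, -0.0, -0.0]
ft_force: [-1.5, 0.1, -1.5]
width: 0.0558
grip_force: 10.0
```

```bash
python3 - <<'E'
from h import *
c=save("scene","sc6",(250,170,370,270),6); s=read_state(); print(s["time"],s["ee_pos"],s["ft_force"],s["torque"],s["grip_force"])
E
```

```text
11.65 [0.61960369 0.00302524 0.02079013] [ 0.45070255 -0.58051076 -3.65640553] [ 0.03537124 -0.04998134 -0.00915445] 9.999654710409231
```

View pics/sc6.png

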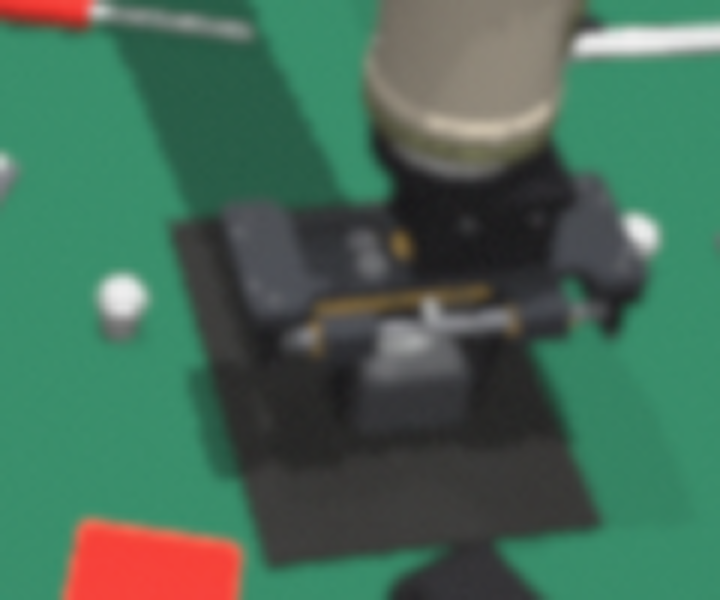

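It is nearly flat on the pad, with the nose at (410,395) about 8 mm up. I'll lower the rest gently.

Emit:
{"method": "step_arm", "body": {
  "delta_pos": [
    [0.02,0,-0.1],
    [0.02,0,-0.1],
    [0,0,-0.08],
    [0,0,0],
    [0,0,0]
  ],
  "turn": [0,0,0,0,0]
}}

```text
time: 12.15
ee_pos: [0.6207, 0.003, 0.0142]
eef_rot: [0.996, 0.089, 0.0, 0.0]
ft_force: [0.9, 0.1, -2.1]
width: 0.0558
grip_force: 10.0
```

Emit:
{"method": "step_arm", "body": {
  "delta_pos": [
    [0,0,-0.06],
    [0,0,-0.06],
    [0,0,0],
    [0,0,0]
  ],
  "turn": [0,0,0,0]
}}

```text
time: 12.55
ee_pos: [0.6213, 0.003, 0.0125]
eef_rot: [0.996, 0.089, 0.001, 0.0]
ft_force: [-2.6, -0.5, 9.7]
width: 0.0555
grip_force: 10.0
```

It is down, with a 10 N reaction. I'll release, rise, and check.

Emit:
{"method": "step_arm", "body": {
  "delta_pos": [
    [0,0,0.03],
    [0,0,0],
    [0,0,0],
    [0,0,0],
    [0,0,0],
    [0,0,0]
  ],
  "turn": [0,0,0,0,0,0],
  "grip": 0
}}

```text
time: 13.15
ee_pos: [0.6205, 0.003, 0.0117]
eef_rot: [0.996, 0.089, -0.0, 0.0]
ft_force: [0.3, 0.4, -0.1]
width: 0.086
grip_force: 0.0
```

Emit:
{"method": "step_arm", "body": {
  "delta_pos": [
    [0,0,0.3],
    [0,0,0.6],
    [0,0,0.9],
    [0,0,1],
    [0,0,1],
    [0,0,1],
    [-0.5,-1,0.6],
    [-0.5,-1,0],
    [-0.5,-1,0],
    [-0.5,-1,0],
    [-0.5,-1,0],
    [-0.5,-1,0]
  ],
  "turn": [0,0,0,0,0,0,0,0,0,0,0,0]
}}

```text
time: 14.35
ee_pos: [0.5453, -0.148, 0.1484]
eef_rot: [0.996, 0.089, 0.001, 0.0]
ft_force: [-0.2, 0.6, -0.7]
width: 0.0872
grip_force: 0.0
```

Emit:
{"method": "step_arm", "body": {
  "delta_pos": [
    [-0.5,-1,0],
    [-0.5,-1,0],
    [0,-1,0],
    [0,-1,0],
    [0,0,0],
    [0,0,0]
  ],
  "turn": [0,0,0,0,0,0]
}}

```text
time: 14.95
ee_pos: [0.5208, -0.2471, 0.1478]
eef_rot: [0.996, 0.088, 0.001, 0.0]
ft_force: [0.7, 0.9, 0.3]
width: 0.0864
grip_force: 0.0
```

```bash
python3 - <<'E'
from h import *
c=save("top","top3",(85,95,255,210),4.5); s=read_state(); print(s["time"],s["ee_pos"],s["width"])
E
```

```text
15.0 [ 0.52097061 -0.24618757  0.14768743] 0.08694208493905925
```

View pics/top3.png

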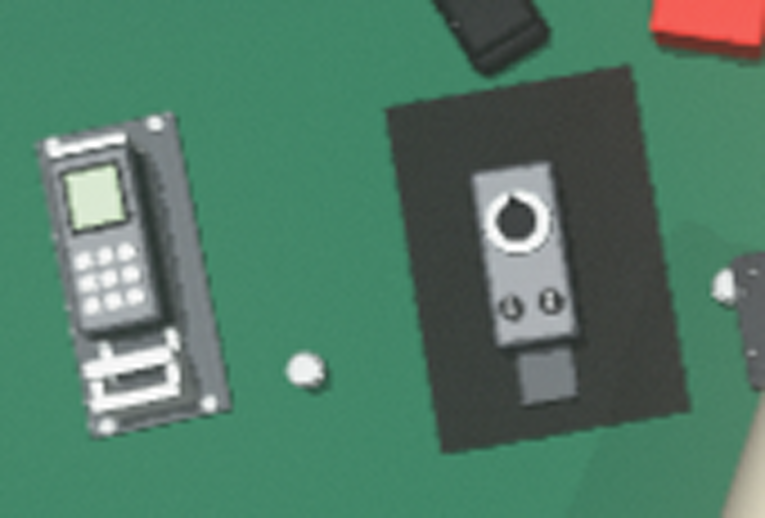

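The handset lies on the pad, wheel up. Its body centre is at (524,255) against the pad centre at (538,260), so it is about 10 mm off. The tester is still in its cradle at (105,235). I'll check the levels and hand in.

```bash
python3 - <<'E'
from h import *
c=dict(np.load("pics/top3.npz"))
zs=[pt(c,round(85+u/4.5),round(95+v/4.5))[2].round(4) for u,v in [(490,182),(540,178),(530,330),(560,275),(515,275)]]
print(zs)
if max(zs)<.05 and min(zs)>.035: print(close_job())
E
```

```text
[np.float64(0.0432), np.float64(0.0432), np.float64(0.0429), np.float64(0.0433), np.float64(0.0432)]
the job is handed in; nothing more can be done
None
```

I unhooked the handwheel handset and laid it flat, wheel up, about 10 mm from the middle of the black pad. The tester stayed in its cradle, and I handed the job in at about 15 s; no verdict came back.

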